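# Set the cake turntable's speed and start it

### The job

Restart the motorised cake turntable at speed 3: with a fingertip push the pointer handle of its speed selector all the way back to off, then push it up three clicks to speed 3 (three dots) and leave it there, and only then press the start button fully down and let it come up again. Only push and press: do not pinch the handle, and leave the two moulds and the glass tumbler where they stand.

Things in the scene. Friction and masses are not known exactly. Their poses are not given: they have to be found in the camera images.
- turntable: The machine, fixed on the work surface at a different place and yaw each time. Origin on the surface right under the selector's axis; z up. Control deck: aluminium box, flat top 60 mm up, x -125 to +105 mm, y -105 to +105 mm. A round steel plate (radius 125 mm, top 75 mm up) is centred at x -10, y +235 mm. With yaw 0 its x points away from the robot.
- off_mark (a point): Middle of the printed off mark on the deck (60 mm up), a short black radial bar 72 mm from the selector's axis, at +75 degrees from the machine's x towards its y. Clockwise from it (seen from above), 30 degrees apart, follow radial rows of 1, 2, 3, 4 and 5 black dots for the speeds; 5 dots at -75 degrees. The handle points at the mark of its position.
- selector (a joint): Angle of the selector (rad), growing clockwise seen from above: 0 = off (hard stop), then a click every 0.5236 rad: 0.524 speed 1, 1.047 speed 2, 1.571 speed 3, 2.094 speed 4, 2.618 speed 5 (hard stop). It starts at one of speeds 1 to 5. A detent of about 0.1 N m (2.5 N at 40 mm) holds each position; pushed past half-way it snaps to the next by itself.
- selector_pivot (a point): Point on the selector's vertical axis, 77 mm above the work surface, 17 mm above the deck. Its x axis turns with the selector and points along the handle to its tip; z up. Black hub of 20 mm radius, 25 mm high, with one straight pointer handle 16.5 mm wide, from 12 mm behind the axis to 56 mm in front, its underside 4 to 5 mm and its top 30 mm above the deck.
- selector_tip (a point): Middle of the end face of the pointer handle, 56 mm from the axis, 77 mm above the work surface. Axes as selector_pivot. The handle's flank on the +y side is pushed to turn it clockwise, to higher speeds; the flank on the -y side to turn it back towards off.
- start (a joint): Travel of the start button in m: 0 up, 0.005 fully down; a spring brings it up again. Fully down takes about 5 N.
- start_top (a point): Centre of the top of the start button when up, 21 mm above the deck: a grey cap of 13 mm radius in a round black housing (radius 21 mm, 12 mm high), at x -90, y -35 mm of the turntable's frame, on the robot's side of the selector. The point moves down with the cap. Press it straight down.
- mould_a: Loose white mould cup, 60 mm across and 45 mm high, standing on the round plate. Origin: centre of its underside. Leave alone.
- mould_b: Second such mould cup on the round plate. Origin: centre of its underside. Leave alone.
- tumbler: Loose glass tumbler, 70 mm across and 95 mm high, standing on the work surface to the right (-y side) of the deck. Origin: centre of its underside. Leave alone.

How it is judged:
By the outcome, as a careful person would: the job done as asked, in the order asked, and still so for the second after the job is handed in, with the robot touching nothing.
It also fails if it takes over 64 s, if anything falls off the work surface, if the arm or the gripper's body presses on something with over 40 N, if the wrist force passes 120 N, or if a joint passes its speed limit or range.

### The arm

A 7-joint arm with a two-finger parallel gripper is mounted at the origin on the work surface. World frame = base frame: x ahead of the robot, y to its left, z up, the work surface at z = 0. Lengths are in m, angles in rad, forces in N, time in s.
With the tool pointing down it reaches from about 0.4 to 0.875 m from the base axis. Payload 19.3 kg.
Tool frame: the origin (TCP) lies on the front face of the gripper's body, between the roots of the fingers; the fingertips stand 73 mm ahead of it and the grasp point (between the pads) lies 54 mm ahead of it; z points along the fingers, y is the direction in which the jaws open and shut (so a half turn about z gives the same grasp; the last joint's range is limited). The gripper opens to 85 mm and grips with 20 to 120 N. Pads are 22 mm wide; open, the fingers measure 114 mm over their backs; the gripper's body (76 mm by 85 mm) begins 54 mm behind the grasp point. The pads swing forward as they close: fully open they stand 13 mm farther back than shut.
Start: joints at [1.275, 0.521, -0.036, 1.599, 0.021, 1.021, -0.113], TCP at [0.14, -0.609, 0.304] pointing down, gripper open.
Joint ranges: [-2.91, 2.91], [-0.3, 2.13], [-1.5, 1.42], [0.17, 2.43], [-1.26, 4.41], [0.16, 1.93], [-2.52, 2.52]. Speed limits (rad/s): [1.89, 1.89, 2.39, 2.39, 3.01, 3.01, 3.01].

### API

Orientations are given as [roll, pitch, yaw] about the fixed x, y, z axes, in that order (R = Rz(yaw) Ry(pitch) Rx(roll)).
In Python, from workcell import bot gives the robot as it stands.
- The arm moves only by the shell command python3 -m crank 'ROWS' [OPENING] [FORCE]. ROWS is a JSON object of lists of equal length, an entry for each row: "travel": the shift along the world's x, y, z in cm, a list of three; "rot": the turn, a rotation vector about the world's x, y, z in degrees, a list of three. A call has 1 to 8 rows; each row is the pose to reach, as a shift and turn from the pose commanded when the call began; what a row does not reach only later rows make up. A row lasts 1/10 s, in which the tool goes at most 50 mm and 8.59 degrees, less where a joint would pass 70% of its speed; a pose out of reach is approached as far as the arm can. A call with a gripper value outside its range is refused whole. OPENING is the opening, from -1 (shut) to 1 (fully open), so that 0 is half open, set as the call begins (- or left out, the last holds). The fingers move at their own pace and stop on an object; FORCE is the grip in N (left out, the last holds). Time passes only in rows, so rows that repeat a pose let the fingers close. It gives the time, the measured TCP pose, the force and the opening at its end, in the units of the state.
- bot.observe(): the state, without advancing time (a new reading comes with each control period).
- bot.grab_frame(name): name is "scene" or "top" or "wrist"; returns the picture (400x640x3 uint8, red, green, blue); there is no depth.
- bot.camera_model(name): a dict with "fx", "fy", "cx", "cy" (pixels), "R" (3x3) and "t" (3): a world point X has camera coordinates R X + t. Camera axes: x right, y down, z forward; pixel columns grow to the right and rows downward; lengths in m; the calibration is good to about 2 mm. A picture is of the moment at which its call begins: read the wrist's pose just before it. camera_model takes no time and is no camera call; for the wrist camera it gives the pose at the moment of the call.
- bot.job_done(): hands the job in, once; it reports no verdict.
Trained networks look in the newest picture that a camera, given by its name, has taken for a name from the list of things; names that differ only in an ending like _2 or _b are one class to them, and where a whole thing is asked for, a point or a joint stands for the part that bears it (a point fixed in the world has none). Each returns a list of dicts, best first, with "conf" (0 to 1); they miss things now and then, are a little off and sometimes report something else, mostly with a low value. They report only what shows in the picture. A call takes as long as a camera call.
- bot.silhouettes(camera, thing): "pixels" (400x640 bool, what is visible of it) and "box" ([centre column, centre row, width, height] in pixels, round what is visible of it).
The state is a dict: "clock": time; "qpos": joint angles; "qd": joint speeds; "joint_efforts": joint torques, N m; "position": TCP position; "tool_rot": TCP orientation; "force": force on the tool from outside, world axes, zero at the start; "moment": the same for the moment, N m; "grip_width": finger opening in m.
Only numpy, scipy, OpenCV 4.12 (cv2) and the standard library are available. Lean on these libraries where they do the work, as an engineer would, in place of code of your own. Each camera call takes 0.05 s, during which the arm holds its last target.

## Working session

There is one attempt and no reset: what is moved stays moved. The work goes in short steps, Python scripts to look and compute and a shell command to move; the robot and the scene stay as the last step left them, time stands still between calls to the robot, and variables do not carry over. Pictures are saved under pics/ and viewed, and the job is handed in when it is done.

```bash
mkdir -p pics; ls
cat > h.py <<'E'
import numpy as np,cv2
from workcell import bot
def save(n,f):
    im=bot.grab_frame(n); cv2.imwrite(f'pics/{f}.png',cv2.cvtColor(im,cv2.COLOR_RGB2BGR)); return im
def proj(m,X):
    c=np.array(m["R"])@np.array(X)+np.array(m["t"]); return np.array([m["fx"]*c[0]/c[2]+m["cx"],m["fy"]*c[1]/c[2]+m["cy"]])
def ray(m,uv,z):
    R=np.array(m["R"]);t=np.array(m["t"]); o=-R.T@t
    d=R.T@np.array([(uv[0]-m["cx"])/m["fx"],(uv[1]-m["cy"])/m["fy"],1]); return o+d*(z-o[2])/d[2]
E
python3 - <<'E'
from h import *
s=bot.observe();print(s)
save("top","top0");save("scene","scene0")
for n in ("top","scene"): print(n,bot.camera_model(n))
E
```

```text
pics
{'clock': 0.0, 'qpos': array([ 1.27481066,  0.52200788, -0.03630177,  1.5999827 ,  0.02122375,
        1.02111693, -0.11281721]), 'qd': array([-0.00072359,  0.00127945, -0.00086587, -0.00156304, -0.00010978,
       -0.00116813,  0.00089277]), 'joint_efforts': array([ 2.45314459e-04, -9.27107406e+01,  1.97977021e+00, -3.69923759e+01,
        1.78452220e-02,  8.45839240e-03,  3.21266145e-05]), 'position': array([ 0.13981558, -0.60890505,  0.30333887]), 'tool_rot': array([-3.14046887e+00,  1.13790980e-04,  2.25748288e-01]), 'force': array([-0.04869222, -0.6217344 , -0.6981301 ]), 'moment': array([0.00180147, 0.07457681, 0.02405736]), 'grip_width': 0.08560873059003793}
top {'fx': 459.82098097944214, 'fy': 459.82098097944214, 'cx': 322.7671705982243, 'cy': 203.05130834362137, 'R': array([[-0.0123421 , -0.99944622,  0.0309018 ],
       [-0.98746012,  0.0073182 , -0.15769897],
       [ 0.15738549, -0.03246063, -0.9870036 ]]), 't': array([0.01663809, 0.62249632, 0.84523811])}
scene {'fx': 369.45615451078777, 'fy': 369.45615451078777, 'cx': 317.53731234489, 'cy': 198.43776296255015, 'R': array([[-0.82264968,  0.56807292,  0.02325212],
       [ 0.31589962,  0.49070545, -0.81204408],
       [-0.47271019, -0.66068247, -0.5831327 ]]), 't': array([ 0.47664252, -0.11271495,  1.05356346])}
```

View pics/top0.png

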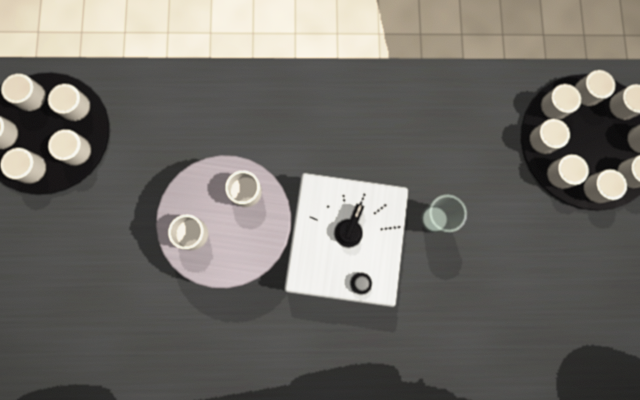

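View pics/scene0.png

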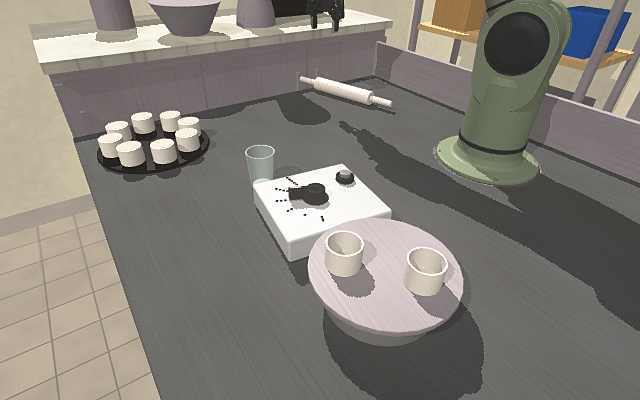

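The top view shows deck corners at (303,174), (408,187), (396,306) and (286,291). The hub is at about (348,233), the handle tip at about (361,205) pointing at the 3 dots, the button at (361,283) and the tumbler at (448,213). Next I'll fit the machine pose from these.

Run:
```python
from h import *
from scipy.optimize import least_squares
m=bot.camera_model("top")
im=cv2.imread("pics/top0.png")
S=4
cv2.imwrite("pics/topzoom.png",cv2.resize(im[165:315,275:475],None,fx=S,fy=S,interpolation=cv2.INTER_CUBIC))
for th in ("selector_tip","start_top","turntable","tumbler"):
    r=bot.silhouettes("top",th); print(th,[(round(x["conf"],2),np.round(x["box"],1)) for x in r[:3]])
P=[([.105,.105,.06],(303,174)),([.105,-.105,.06],(408,187)),([-.125,-.105,.06],(396,306)),([-.125,.105,.06],(286,291))]
def w(p,X):
    c,s=np.cos(p[2]),np.sin(p[2]); return [p[0]+c*X[0]-s*X[1],p[1]+s*X[0]+c*X[1],X[2]]
f=lambda p:np.concatenate([proj(m,w(p,X))-uv for X,uv in P])
r=least_squares(f,[.6,-.05,0]);print(r.x,np.degrees(r.x[2]),np.round(r.fun,1))
np.save("pose0.npy",r.x)
for nm,X in [("btn",[-.09,-.035,.081]),("hub",[0,0,.085])]+[("m%d"%k,[.072*np.cos(np.radians(75-30*k)),.072*np.sin(np.radians(75-30*k)),.06]) for k in range(6)]:
    print(nm,np.round(w(r.x,X),3),np.round(proj(m,w(r.x,X)),1))
for a in range(0,360,1):pass
print("tip",np.round(ray(m,(361,205),.085),3))
print("tumbler",ray(m,(432,218),.0))
```

```text
selector_tip [(0.83, array([350.8, 223.5,  25.2,  37.4])), (0.63, array([241.8, 189.2,  36.1,  37.3])), (0.53, array([358.9, 281.9,  15.4,  12.9]))]
start_top [(0.67, array([361.9, 283.2,  12.5,  14.8])), (0.33, array([352.2, 223.2,  28.3,  38.3]))]
turntable [(0.58, array([281.5, 232.4, 250. , 151.5]))]
tumbler [(0.76, array([442.6, 213.2,  44.9,  42.3]))]
[ 0.5627965  -0.03864695 -0.14172223] -8.120085640347174 [-1.  -1.7  1.1 -0.3  0.9  0.7 -0.9  1.1]
btn [ 0.469 -0.061  0.081] [363.2 283.1]
hub [ 0.563 -0.039  0.085] [350.3 231.7]
m0 [0.591 0.028 0.06 ] [314.2 218.5]
m1 [0.62  0.005 0.06 ] [326.  203.3]
m2 [ 0.634 -0.03   0.06 ] [343.9 196. ]
m3 [ 0.629 -0.067  0.06 ] [363.  198.6]
m4 [ 0.606 -0.096  0.06 ] [378.5 210.3]
m5 [ 0.571 -0.11   0.06 ] [386.3 228.1]
tip [ 0.613 -0.06   0.085]
tumbler [ 0.59764853 -0.2156559   0.        ]
```

View pics/topzoom.png

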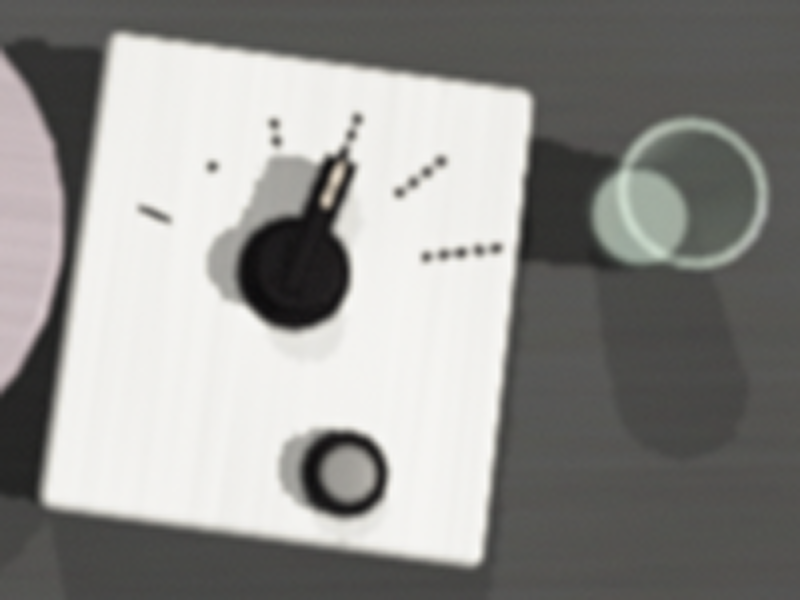

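```bash
cat >> h.py <<'E'
def w(p,X):
    c,s=np.cos(p[2]),np.sin(p[2]); return [p[0]+c*X[0]-s*X[1],p[1]+s*X[0]+c*X[1],X[2]]
def mk(k,r=.072): a=np.radians(75-30*k); return [r*np.cos(a),r*np.sin(a),.06]
E
python3 - <<'E'
from h import *
from scipy.optimize import least_squares
m=bot.camera_model("top")
Z=lambda u,v:(275+(u+.5)/4-.5,165+(v+.5)/4-.5)
P=[([.105,.105,.06],(113,33)),([.105,-.105,.06],(532,93)),([-.125,-.105,.06],(482,566)),([-.125,.105,.06],(44,505)),(mk(0),(155,214)),(mk(1),(212,167)),([-.09,-.035,.081],(346,472)),([0,0,.085],(295,272))]
f=lambda p:np.concatenate([proj(m,w(p,X))-Z(*uv) for X,uv in P])
r=least_squares(f,[.6,-.05,0]);p=r.x;print(p,np.degrees(p[2]));print(np.round(r.fun.reshape(-1,2),1).tolist())
np.save("pose0.npy",p)
for n,X in [("btn",[-.09,-.035,.081])]+[("m%d"%k,mk(k)) for k in range(6)]: print(n,np.round(w(p,X),4))
for k in range(1,6):
  a=np.radians(75-30*k)+p[2]; print(k,proj(m,[p[0]+.056*np.cos(a),p[1]+.056*np.sin(a),.09]))
print((275+338/4,165+160/4))
print("tumbler bottom",ray(m,Z(640,216),0),"top",ray(m,Z(693,193),.095))
for b in bot.silhouettes("top","tumbler"): print(b["box"],b["conf"])
E
```

```text
[ 0.56207259 -0.03750273 -0.14964099] -8.573797136231992
[[-1.0, -0.6], [1.3, -0.4], [0.6, 1.4], [-1.6, 1.1], [0.3, 0.5], [-1.9, -2.9], [1.0, 1.0], [1.3, -0.5]]
btn [ 0.4679 -0.0587  0.081 ]
m0 [0.5909 0.0285 0.06  ]
m1 [0.62   0.0052 0.06  ]
m2 [ 0.6336 -0.0294  0.06  ]
m3 [ 0.6281 -0.0663  0.06  ]
m4 [ 0.6048 -0.0954  0.06  ]
m5 [ 0.5701 -0.1091  0.06  ]
1 [331.49535053 207.77537208]
2 [345.90935697 202.02918219]
3 [361.34012519 204.21195543]
4 [373.7688111  213.74896008]
5 [379.91655027 228.18975287]
(359.5, 205.0)
tumbler bottom [ 0.59630734 -0.22103564  0.        ] top [ 0.59516159 -0.21978047  0.095     ]
[442.6, 213.2, 44.9, 42.3] 0.76
```

Fit residuals are 1–2 px and the handle tip matches speed 3. Now I'll move toward the deck with the fingers shut for a closer look.

```bash
python3 -m crank '{"travel":[[2.5,3.6,0],[5,7.2,0],[7.5,10.8,0],[10,14.4,0],[12.5,18,0],[15,21.6,0],[17.5,25.2,0],[20,29,0]],"rot":[[0,0,4],[0,0,8],[0,0,12],[0,0,16],[0,0,20],[0,0,24],[0,0,28],[0,0,32]]}' -1 40
```

```text
clock: 1.15
position: [0.3406, -0.3177, 0.3041]
tool_rot: [3.141, 0.0, 0.787]
force: [0.4, -0.8, 1.1]
grip_width: -0.0001
```

```bash
python3 -m crank '{"travel":[[2.5,3.6,0],[5,7.2,0],[7.5,10.8,0],[10,14.4,0],[12.5,18,0],[15,20,0],[16,21,0],[16,21,0]],"rot":[[0,0,4],[0,0,8],[0,0,12],[0,0,16],[0,0,20],[0,0,21.5],[0,0,21.5],[0,0,21.5]]}'
python3 - <<'E'
from h import *
print(bot.observe()["grip_width"]); m=bot.camera_model("wrist");print(m); save("wrist","w0"); np.save("w0m.npy",m,allow_pickle=True)
p=np.load("pose0.npy")
for n,X in [("btn",[-.09,-.035,.081])]+[("m%d"%k,mk(k)) for k in range(6)]: print(n,proj(m,w(p,X)).round(1))
E
```

```text
clock: 1.95
position: [0.5007, -0.1079, 0.3037]
tool_rot: [-3.141, -0.001, 1.161]
force: [-0.2, -1.0, 1.0]
grip_width: 0.0
3.3595434137701814e-05
{'fx': 287.25317144654764, 'fy': 287.25317144654764, 'cx': 320.56480535042976, 'cy': 201.6959608104941, 'R': array([[ 9.17269752e-01, -3.98266418e-01, -2.51352614e-04],
       [-3.76985973e-01, -8.68460757e-01,  3.21958832e-01],
       [-1.28443680e-01, -2.95228341e-01, -9.46753636e-01]]), 't': array([-0.50216707,  0.05406526,  0.4131054 ])}
btn [272.  157.4]
m0 [350.6  17.8]
m1 [387.8  29.5]
m2 [412.5  60. ]
m3 [418.2  98.7]
m4 [405.4 134.5]
m5 [379.1 159. ]
```

View pics/w0.png

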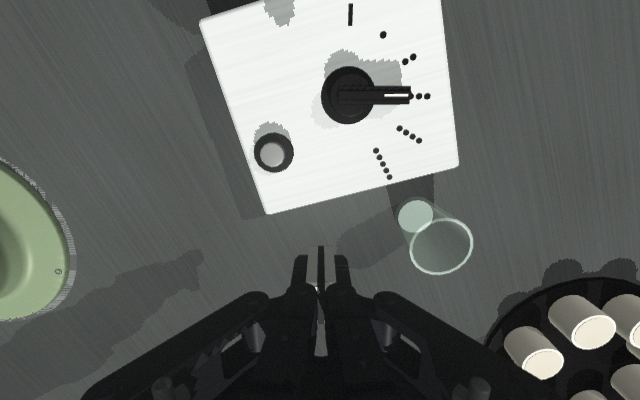

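The wrist view shows the handle pointing at the 3 dots, tip end about (410,95), with the hub near (348,95), the button cap at (272,154), the off bar at (350,14) and the shut fingertips at (321,248). I'll refine the pose with both pictures.

Run:
```python
from h import *
from scipy.optimize import least_squares
mt=bot.camera_model("top");mw=np.load("w0m.npy",allow_pickle=True).item()
im=cv2.imread("pics/w0.png")
cv2.imwrite("pics/w0z.png",cv2.resize(im[0:200,240:440],None,fx=3,fy=3,interpolation=cv2.INTER_CUBIC))
Z=lambda u,v:(275+(u+.5)/4-.5,165+(v+.5)/4-.5)
T=[([.105,.105,.06],(113,33)),([.105,-.105,.06],(532,93)),([-.125,-.105,.06],(482,566)),([-.125,.105,.06],(44,505)),(mk(0),(155,214)),([-.09,-.035,.081],(346,472))]
W=[([.105,-.105,.06],(459.5,165)),([-.125,-.105,.06],(267,214)),([-.125,.105,.06],(200,20.5)),(mk(0),(350.5,14.5)),([-.09,-.035,.081],(272.5,154))]
ft=lambda p:np.concatenate([proj(mt,w(p,X))-Z(*uv) for X,uv in T])
fw=lambda p:np.concatenate([proj(mw,w(p,X))-uv for X,uv in W])
for f in (ft,fw,lambda p:np.r_[ft(p),fw(p)]):
  r=least_squares(f,[.56,-.04,-.14]);p=r.x;print(p.round(4),np.degrees(p[2]).round(2));print(np.round(r.fun.reshape(-1,2),1).tolist())
  if f is fw: np.save("pose1.npy",p)
  a=np.radians(-15)+p[2]; print("tip3",proj(mw,[p[0]+.056*np.cos(a),p[1]+.056*np.sin(a),.09]).round(1))
  print("btn",np.round(w(p,[-.09,-.035,.081]),4))
```

```text
[ 0.5631 -0.0373 -0.1492] -8.55
[[-1.1, -1.1], [1.1, -0.9], [0.5, 0.8], [-1.7, 0.5], [0.2, -0.0], [0.9, 0.4]]
tip3 [412.4  97.4]
btn [ 0.4689 -0.0586  0.081 ]
[ 0.5643 -0.0353 -0.147 ] -8.42
[[3.9, 1.9], [-0.9, 3.0], [-4.5, -2.6], [1.3, -0.3], [0.6, 0.7]]
tip3 [413.   94.6]
btn [ 0.4702 -0.0567  0.081 ]
[ 0.564  -0.0358 -0.1482] -8.49
[[-2.0, -1.5], [0.3, -1.4], [-0.3, 0.3], [-2.4, 0.1], [-0.6, -0.4], [0.1, -0.1], [3.7, 2.6], [-1.1, 3.4], [-4.4, -2.0], [1.3, 0.4], [0.5, 1.2]]
tip3 [412.8  95.3]
btn [ 0.4698 -0.0571  0.081 ]
```

View pics/w0z.png

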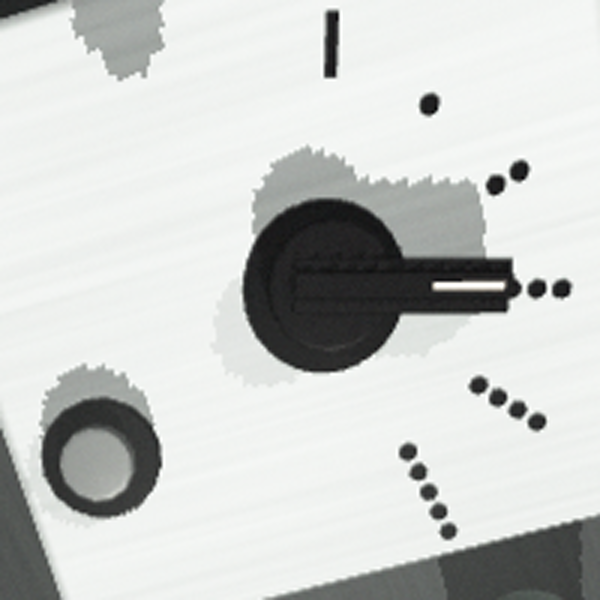

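```bash
python3 -m crank '{"travel":[[4.5,1.3,0],[8.9,2.6,-2],[8.9,2.6,-6],[8.9,2.6,-10],[8.9,2.6,-13],[8.9,2.6,-15],[8.9,2.6,-16.1],[8.9,2.6,-16.1]],"rot":[[0,0,0],[0,0,0],[0,0,0],[0,0,0],[0,0,0],[0,0,0],[0,0,0],[0,0,0]]}'
python3 - <<'E'
from h import *
save("wrist","w1");save("scene","s1")
a=cv2.imread("pics/w1.png");b=cv2.imread("pics/s1.png")
cv2.imwrite("pics/c1.png",np.hstack([a[60:330,160:560],b[110:380,210:560]]))
# plan: rotating about pivot
P=np.array([.564,-.036]);th0=-23.5
def tool(th,d,r=.042):
    t=np.radians(th);u=np.array([np.cos(t),np.sin(t)]);n=np.array([-u[1],u[0]]);return P+r*u+d*n
c=bot.observe()["position"][:2];print(c)
for d in (.032,.0193): 
  for a in range(0,96,6): print(d,a,((tool(th0+a,-d)-tool(th0,-.032))*100).round(2)) if d<.03 or a==0 else 0
E
```

```text
clock: 2.8
position: [0.588, -0.0842, 0.142]
tool_rot: [-3.14, 0.001, 1.158]
force: [-0.4, 0.5, 0.4]
grip_width: -0.0002
[ 0.58905305 -0.08379097]
0.032 0 [0. 0.]
0.0193 0 [0.51 1.16]
0.0193 6 [0.85 1.51]
0.0193 12 [1.16 1.88]
0.0193 18 [1.42 2.29]
0.0193 24 [1.64 2.72]
0.0193 30 [1.82 3.17]
0.0193 36 [1.94 3.63]
0.0193 42 [2.02 4.11]
0.0193 48 [2.05 4.59]
0.0193 54 [2.02 5.08]
0.0193 60 [1.95 5.56]
0.0193 66 [1.82 6.02]
0.0193 72 [1.65 6.48]
0.0193 78 [1.43 6.91]
0.0193 84 [1.17 7.31]
0.0193 90 [0.87 7.69]
```

View pics/c1.png

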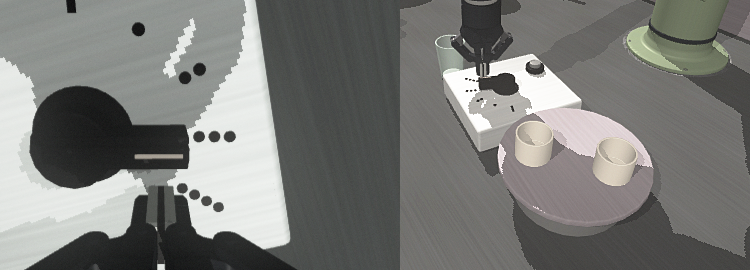

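Left (wrist): the shut fingertips stand clear of the handle's −y flank near its tip. I'll push towards off by turning the tool about the selector's axis.

```bash
python3 -m crank '{"travel":[[0.3,0.7,0],[0.5,1.15,0],[0.85,1.5,0],[1.15,1.9,0],[1.4,2.3,0],[1.65,2.7,0],[1.8,3.15,0],[1.95,3.65,0]],"rot":[[0,0,0],[0,0,0],[0,0,6],[0,0,12],[0,0,18],[0,0,24],[0,0,30],[0,0,36]]}'
python3 - <<'E'
from h import *
save("wrist","w2");save("top","t2")
a=cv2.imread("pics/w2.png");b=cv2.imread("pics/t2.png")
cv2.imwrite("pics/c2.png",np.hstack([a[30:330,160:560],cv2.resize(b[165:315,275:475],None,fx=2,fy=2)]))
E
```

```text
clock: 3.7
position: [0.6089, -0.0463, 0.1436]
tool_rot: [3.141, 0.001, 1.792]
force: [-1.5, -3.2, 0.4]
grip_width: -0.0001
```

View pics/c2.png

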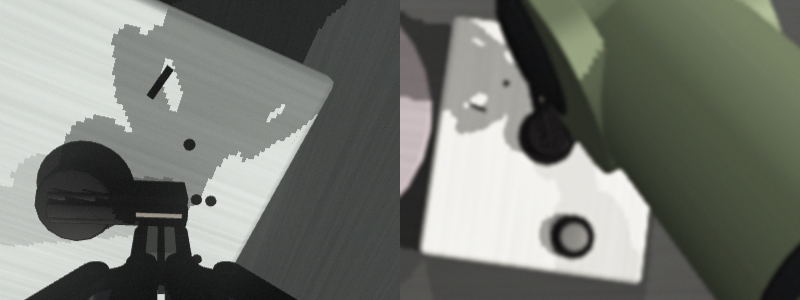

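The handle followed and is now just past speed 2 (w2: handle at about (160,205), pointing close to the 2 dots). I'll continue.

```bash
python3 -m crank '{"travel":[[0.1,0.5,0],[0.1,0.95,0],[0.1,1.45,0],[0,1.95,0],[-0.1,2.4,0],[-0.3,2.85,0],[-0.5,3.3,0],[-0.8,3.7,0]],"rot":[[0,0,6],[0,0,12],[0,0,18],[0,0,24],[0,0,30],[0,0,36],[0,0,42],[0,0,48]]}'
python3 - <<'E'
from h import *
save("wrist","w3");save("scene","s3")
a=cv2.imread("pics/w3.png");b=cv2.imread("pics/s3.png")
cv2.imwrite("pics/c3.png",np.hstack([a[30:330,160:560],cv2.resize(b[150:270,240:400],None,fx=2.5,fy=2.5)]))
print(bot.observe()["position"],bot.observe()["force"])
E
```

```text
clock: 4.6
position: [0.6006, -0.0093, 0.1433]
tool_rot: [3.141, 0.001, 2.626]
force: [0.0, -0.3, -0.2]
grip_width: -0.0004
[ 0.60026219 -0.00904292  0.14311072] [ 0.02193311  0.07266334 -0.60685119]
```

View pics/c3.png

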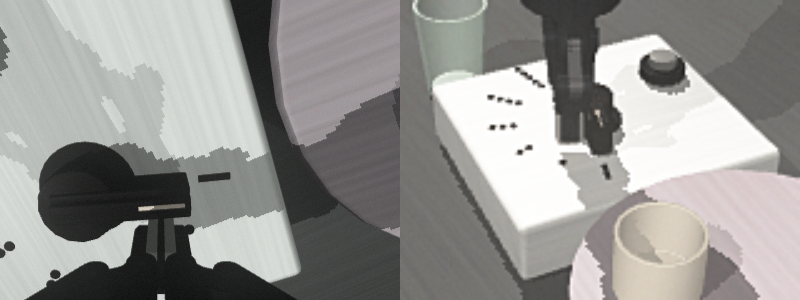

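The handle has snapped to the off bar, and the contact force is about 0. I'll press gently on to confirm the hard stop.

```bash
python3 -m crank '{"travel":[[-0.2,0.2,0],[-0.3,0.4,0],[-0.5,0.5,0],[-0.6,0.55,0],[-0.6,0.55,0]],"rot":[[0,0,3],[0,0,6],[0,0,6],[0,0,6],[0,0,6]]}'
python3 - <<'E'
from h import *
m=bot.camera_model("wrist");save("wrist","w4")
a=cv2.imread("pics/w4.png")
cv2.imwrite("pics/c4.png",a[30:330,160:560])
p=[.564,-.036,np.radians(-8.45)]
print(bot.observe()["position"],bot.observe()["force"], "off mark", proj(m,w(p,mk(0)))-[160,30],"tip off",proj(m,w(p,[.056*np.cos(np.radians(75)),.056*np.sin(np.radians(75)),.09]))-[160,30],"piv",proj(m,w(p,[0,0,.085]))-[160,30])
E
```

```text
clock: 5.2
position: [0.596, -0.005, 0.1434]
tool_rot: [3.141, 0.003, 2.724]
force: [10.9, -4.4, -5.6]
grip_width: 0.0002
[ 0.59595165 -0.00502628  0.14339639] [11.77347359 -3.46702578 -4.44881752] off mark [212.45544967 193.55839916] tip off [189.85976307 218.72093289] piv [ 76.12110213 214.81336064]
```

View pics/c4.png

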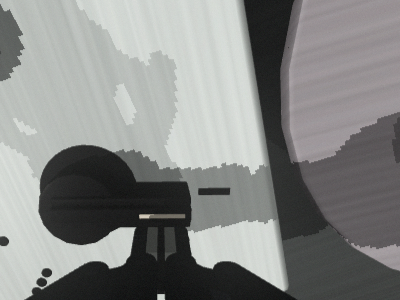

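The push met a firm 12 N against the hard stop, and the handle lies in line with the bar (c4: handle end (190,198), bar (214,191)), so off is confirmed. Now I'll back off, lift over the handle and go to the other flank.

```bash
python3 -m crank '{"travel":[[1.2,-0.5,0],[1.2,-0.5,2.5],[1.2,-0.5,6],[-1.6,0.7,6],[-4.4,1.85,6],[-4.4,1.85,3],[-4.4,1.85,0.3],[-4.4,1.85,0]],"rot":[[0,0,0],[0,0,0],[0,0,0],[0,0,0],[0,0,0],[0,0,0],[0,0,0],[0,0,0]]}'
python3 - <<'E'
from h import *
save("wrist","w5");save("scene","s5")
a=cv2.imread("pics/w5.png");b=cv2.imread("pics/s5.png")
cv2.imwrite("pics/c5.png",np.hstack([a[100:400,160:560],cv2.resize(b[150:270,240:400],None,fx=2.5,fy=2.5)]))
print(bot.observe()["position"],bot.observe()["force"])
P=np.array([.564,-.036]);th0=66.5
def tool(th,d,r=.042):
    t=np.radians(th);u=np.array([np.cos(t),np.sin(t)]);n=np.array([-u[1],u[0]]);return P+r*u+d*n
for a in range(0,96,6): print(a,((tool(th0-a,.0193)-tool(th0,.032))*100).round(2))
E
```

```text
clock: 6.05
position: [0.5493, 0.014, 0.1409]
tool_rot: [-3.14, -0.003, 2.726]
force: [-0.2, 0.2, 0.9]
grip_width: 0.0002
[0.55042536 0.01454007 0.14305855] [ 0.54114197 -0.12865357  1.21954771]
0 [ 1.16 -0.51]
6 [ 1.65 -0.52]
12 [ 2.13 -0.59]
18 [ 2.6 -0.7]
24 [ 3.05 -0.87]
30 [ 3.49 -1.08]
36 [ 3.9  -1.33]
42 [ 4.28 -1.63]
48 [ 4.63 -1.96]
54 [ 4.94 -2.33]
60 [ 5.21 -2.73]
66 [ 5.44 -3.16]
72 [ 5.63 -3.61]
78 [ 5.76 -4.07]
84 [ 5.85 -4.55]
90 [ 5.88 -5.03]
```

View pics/c5.png

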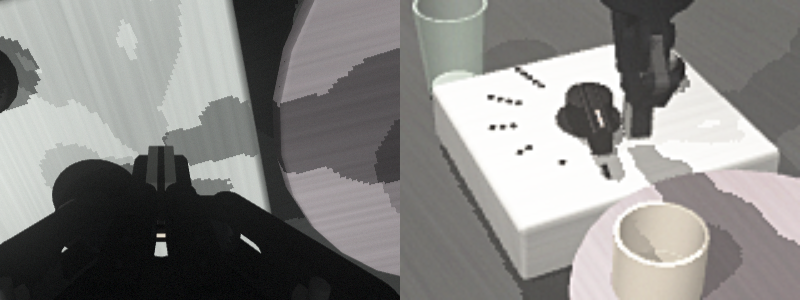

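The scene crop shows the handle at the off bar with the fingertips beside its +y flank. I'll push clockwise.

```bash
python3 -m crank '{"travel":[[0.6,-0.3,0],[1.15,-0.5,0],[1.65,-0.5,0],[2.1,-0.6,0],[2.6,-0.7,0],[3.05,-0.85,0],[3.5,-1.1,0],[3.9,-1.35,0]],"rot":[[0,0,0],[0,0,0],[0,0,-6],[0,0,-12],[0,0,-18],[0,0,-24],[0,0,-30],[0,0,-36]]}'
python3 - <<'E'
from h import *
save("scene","s6")
b=cv2.imread("pics/s6.png")
cv2.imwrite("pics/c6.png",cv2.resize(b[150:270,240:400],None,fx=3,fy=3))
print(bot.observe()["position"],bot.observe()["force"])
E
```

```text
clock: 6.95
position: [0.5901, 0.0009, 0.1436]
tool_rot: [3.141, -0.0, 2.097]
force: [-2.9, 1.0, 1.5]
grip_width: -0.0
[5.90600265e-01 4.68825347e-04 1.43717856e-01] [-1.82973267 -0.465139   -0.4321028 ]
```

View pics/c6.png

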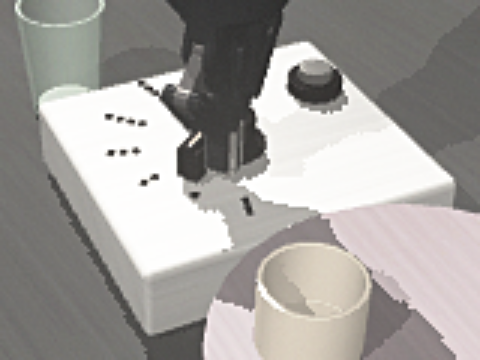

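```bash
python3 -m crank '{"travel":[[0.4,-0.3,0],[0.75,-0.65,0],[1.05,-1.0,0],[1.3,-1.4,0],[1.45,-1.7,0],[1.55,-1.85,0],[1.67,-2.13,0],[1.67,-2.13,0]],"rot":[[0,0,-6],[0,0,-12],[0,0,-18],[0,0,-24],[0,0,-28],[0,0,-30],[0,0,-34],[0,0,-34]]}'
python3 - <<'E'
from h import *
save("scene","s7");save("wrist","w7")
b=cv2.imread("pics/s7.png");a=cv2.imread("pics/w7.png")
cv2.imwrite("pics/c7.png",np.hstack([a[100:400,160:560],cv2.resize(b[150:270,240:400],None,fx=2.5,fy=2.5)]))
print(bot.observe()["position"],bot.observe()["force"])
E
```

```text
clock: 7.8
position: [0.6065, -0.0207, 0.1433]
tool_rot: [3.141, 0.0, 1.508]
force: [0.5, 0.7, 0.9]
grip_width: -0.0003
[ 0.60632522 -0.02049674  0.14316232] [ 0.02325995  0.15957965 -0.21973687]
```

View pics/c7.png

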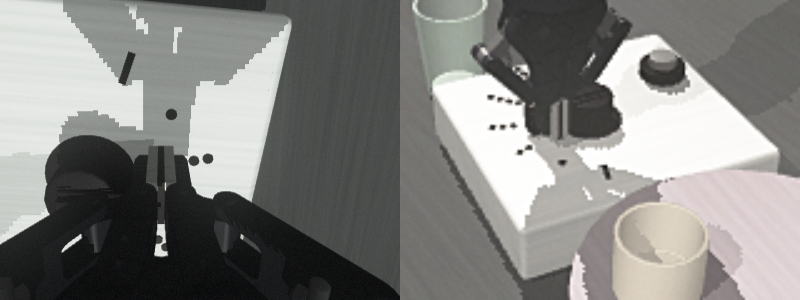

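Run:
```python
from h import *
b=cv2.imread("pics/s7.png")
b=cv2.resize(b[170:230,270:340],None,fx=10,fy=10,interpolation=cv2.INTER_CUBIC)
cv2.imwrite("pics/c7b.png",np.clip(b.astype(float)*1.8,0,255).astype(np.uint8))
m=bot.camera_model("scene");p=[.564,-.036,np.radians(-8.45)]
for z in (.09,.065):
  for a in (15,5,0,-5,-15): 
    t=np.radians(a); print(z,a,[((proj(m,w(p,[.056*np.cos(t)-s*.00825*np.sin(t),.056*np.sin(t)+s*.00825*np.cos(t),z]))-[270,170])*10).round() for s in (-1,1)])
```

```text
0.09 15 [array([207., 242.]), array([259., 280.])]
0.09 5 [array([186., 217.]), array([225., 259.])]
0.09 0 [array([179., 204.]), array([211., 247.])]
0.09 -5 [array([174., 190.]), array([199., 234.])]
0.09 -15 [array([171., 163.]), array([182., 208.])]
0.065 15 [array([209., 344.]), array([260., 382.])]
0.065 5 [array([189., 318.]), array([227., 360.])]
0.065 0 [array([182., 304.]), array([214., 348.])]
0.065 -5 [array([177., 291.]), array([202., 335.])]
0.065 -15 [array([174., 263.]), array([184., 309.])]
```

View pics/c7b.png

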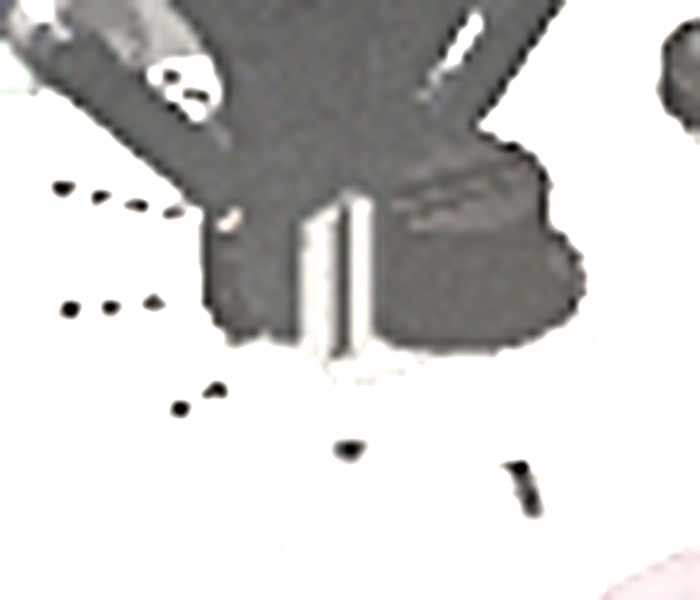

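The scene zoom shows the handle end at about (220,325), between the rows of 2 and 3 dots, so it is still on its way. I'll go on slowly to nominal 80°, well short of the next half-way point at 105°.

```bash
python3 -m crank '{"travel":[[0.05,-0.15,0],[0.1,-0.3,0],[0.15,-0.45,0],[0.2,-0.6,0],[0.2,-0.75,0],[0.2,-0.75,0]],"rot":[[0,0,-2],[0,0,-4],[0,0,-6],[0,0,-8],[0,0,-10],[0,0,-10]]}'
python3 - <<'E'
from h import *
b=save("scene","s8")[:,:,::-1]
b=cv2.resize(b[170:230,270:340],None,fx=10,fy=10,interpolation=cv2.INTER_CUBIC)
cv2.imwrite("pics/c8b.png",np.clip(b.astype(float)*1.8,0,255).astype(np.uint8))
print(bot.observe()["position"],bot.observe()["force"])
m=bot.camera_model("scene");p=[.564,-.036,np.radians(-8.45)]
print((proj(m,w(p,mk(0)))-[270,170])*10)
E
```

```text
clock: 8.5
position: [0.6081, -0.0282, 0.1429]
tool_rot: [-3.142, 0.0, 1.332]
force: [-0.2, -0.8, 0.3]
grip_width: -0.0003
[ 0.60808561 -0.0280386   0.1428854 ] [-0.14945683  0.58039701 -0.05427027]
[514.26863798 492.75714236]
```

View pics/c8b.png

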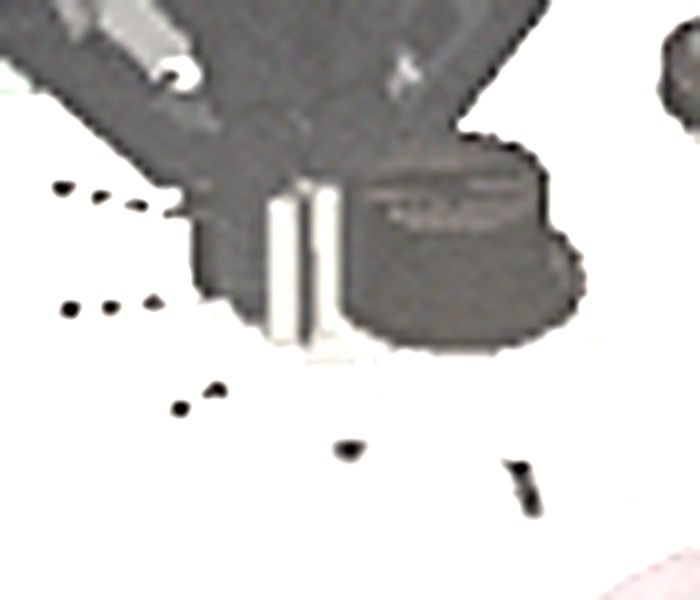

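Force is about 0 and the handle has swung further. I'll back off and lift to check.

```bash
python3 -m crank '{"travel":[[0.2,0.9,0],[0.4,1.8,0],[0.4,1.8,3],[0.4,1.8,7],[-3,1.8,10],[-5,0,10],[-5,0,10]],"rot":[[0,0,0],[0,0,0],[0,0,0],[0,0,0],[0,0,0],[0,0,0],[0,0,0]]}'
python3 - <<'E'
from h import *
save("wrist","w9");save("scene","s9")
b=cv2.imread("pics/s9.png");a=cv2.imread("pics/w9.png")
cv2.imwrite("pics/c9.png",np.hstack([a[0:300,160:560],cv2.resize(b[150:270,240:400],None,fx=2.5,fy=2.5)]))
print(bot.observe()["position"],bot.observe()["force"])
E
```

```text
clock: 9.25
position: [0.5565, -0.0291, 0.2439]
tool_rot: [3.141, 0.002, 1.333]
force: [0.8, -0.9, -0.1]
grip_width: -0.0004
[ 0.55827955 -0.02743793  0.24326694] [0.16392279 0.72757384 0.56115813]
```

View pics/c9.png

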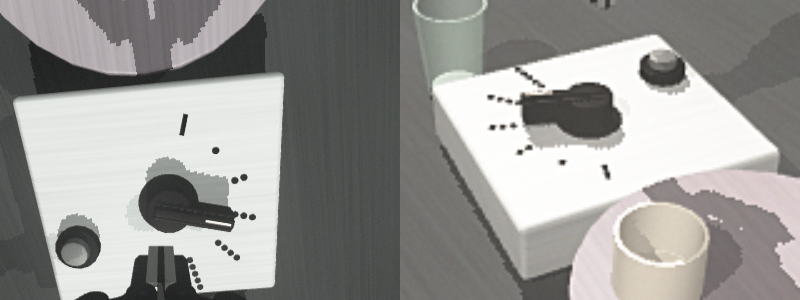

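Run:
```python
from h import *
a=cv2.imread("pics/w9.png");b=cv2.imread("pics/s9.png")
m=bot.camera_model("wrist");ms=bot.camera_model("scene");p=[.564,-.036,np.radians(-8.45)]
A=cv2.resize(a[150:280,270:430],None,fx=3,fy=3,interpolation=cv2.INTER_CUBIC)
B=cv2.resize(b[170:235,270:340],None,fx=5,fy=5,interpolation=cv2.INTER_CUBIC)
def d(im,m,o,f,off):
  for ang,col in ((-5,(0,255,0)),(-15,(0,0,255)),(-25,(255,0,0))):
    t=np.radians(ang);c,s=np.cos(t),np.sin(t)
    q=np.array([(proj(m,w(p,[c*x-s*y,s*x+c*y,.09]))+off-o)*f for x,y in((.02,-.00825),(.056,-.00825),(.056,.00825),(.02,.00825))])
    cv2.polylines(im,[q.astype(int)],True,col,1)
  q=((proj(m,w(p,mk(0)))+off-o)*f).astype(int); cv2.circle(im,tuple(map(int,q)),3,(255,0,255),1)
A=np.clip(A*1.5,0,255).astype(np.uint8);B=np.clip(B*1.5,0,255).astype(np.uint8)
d(A,m,np.array([270,150]),3,0); d(B,ms,np.array([270,170]),5,np.array([1,0]))
cv2.imwrite("pics/c9A.png",A);cv2.imwrite("pics/c9B.png",B)
```

```text
(no output)
```

View pics/c9A.png

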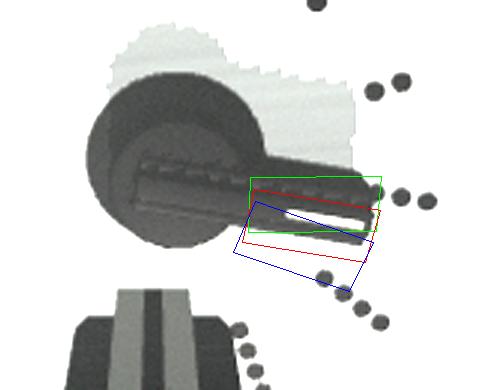

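View pics/c9B.png

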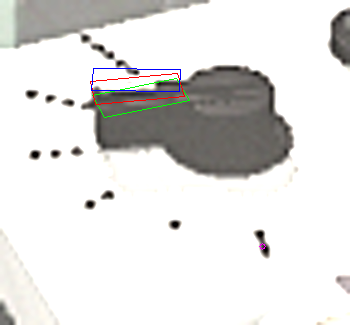

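Both views fit the red −15° outline (speed 3): the handle axis runs parallel to it and at the 3 dots. Next is the button: move over it, then down to about 10 mm above.

```bash
python3 -m crank '{"travel":[[-4.5,-1.5,0],[-8.9,-3,0],[-8.9,-3,-3],[-8.9,-3,-6],[-8.9,-3,-7.9],[-8.9,-3,-7.9]],"rot":[[0,0,0],[0,0,0],[0,0,0],[0,0,0],[0,0,0],[0,0,0]]}'
python3 - <<'E'
from h import *
save("wrist","w10");save("scene","s10")
b=cv2.imread("pics/s10.png");a=cv2.imread("pics/w10.png")
cv2.imwrite("pics/c10.png",np.hstack([a[100:400,160:560],cv2.resize(b[120:240,260:420],None,fx=2.5,fy=2.5)]))
print(bot.observe()["position"],bot.observe()["force"])
E
```

```text
clock: 9.95
position: [0.4687, -0.0568, 0.1618]
tool_rot: [-3.138, -0.0, 1.336]
force: [-0.1, 0.9, 0.6]
grip_width: 0.0001
[ 0.46963851 -0.05705217  0.16400539] [0.63637016 0.70488028 0.46500474]
```

View pics/c10.png

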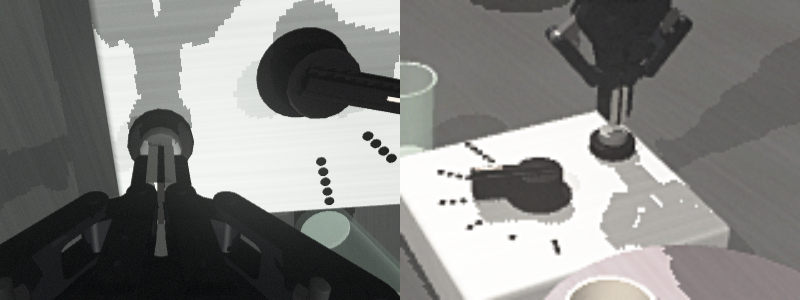

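The fingertips are centred over the cap (wrist crop (160,150)). Now pressing.

```bash
python3 -m crank '{"travel":[[0,0,-0.6],[0,0,-1.0],[0,0,-1.3],[0,0,-1.5],[0,0,-1.6],[0,0,-1.6],[0,0,-1.6]],"rot":[[0,0,0],[0,0,0],[0,0,0],[0,0,0],[0,0,0],[0,0,0],[0,0,0]]}'
python3 - <<'E'
from h import *
save("scene","s11");print(bot.observe()["position"],bot.observe()["force"])
E
```

```text
clock: 10.75
position: [0.4695, -0.0579, 0.1485]
tool_rot: [3.14, -0.0, 1.334]
force: [-2.2, 0.4, 14.8]
grip_width: -0.0
[ 0.46951698 -0.05792376  0.148501  ] [-1.32947087  0.39119899 14.41438207]
```

14.5 N is well above the 5 N needed. One more millimetre will confirm it is bottomed, then I'll release and lift away.

```bash
python3 -m crank '{"travel":[[0,0,-0.1],[0,0,-0.1],[0,0,-0.1]],"rot":[[0,0,0],[0,0,0],[0,0,0]]}'; python3 -m crank '{"travel":[[0,0,1],[0,0,3],[0,0,7],[0,0,11],[-2,-4,14],[-2,-8,16],[-2,-12,17],[-2,-12,17]],"rot":[[0,0,0],[0,0,0],[0,0,0],[0,0,0],[0,0,0],[0,0,0],[0,0,0],[0,0,0]]}'
python3 - <<'E'
from h import *
save("scene","s12");save("wrist","w12");save("top","t12")
b=cv2.imread("pics/s12.png");a=cv2.imread("pics/w12.png")
cv2.imwrite("pics/c12.png",np.hstack([a[0:300,160:560],cv2.resize(b[130:280,240:440],None,fx=2,fy=2)]))
s=bot.observe();print(s["position"],s["force"])
E
```

```text
clock: 11.1
position: [0.4696, -0.0579, 0.1481]
tool_rot: [3.14, 0.0, 1.334]
force: [-6.0, 1.5, 33.6]
grip_width: 0.0
clock: 11.9
position: [0.4486, -0.183, 0.3182]
tool_rot: [3.14, 0.002, 1.327]
force: [-0.5, 1.2, -1.0]
grip_width: -0.0
[ 0.44887803 -0.17760141  0.31670706] [ 0.31272696  0.39652084 -0.96132364]
```

View pics/c12.png

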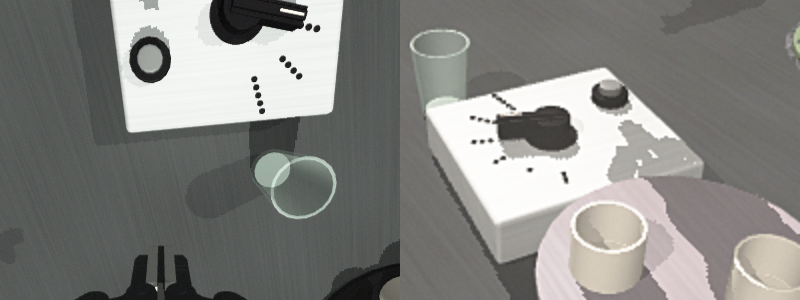

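The button is up, the handle points at the 3 dots, the moulds and tumbler stand where they were, and the robot is clear.

```bash
python3 -c "
from workcell import bot
bot.job_done()"
```

```text
the job is handed in; nothing more can be done
```

I restarted the turntable at speed 3 and handed the job in at about 12 s of the 64 s allowed.

- **Back to off:** The selector started at speed 3. I pushed it back with the shut fingertips until it met the hard stop, at about 12 N. The picture there showed the handle in line with the off bar.
- **Up to speed 3:** I pushed it from the other side, three clicks up. Pictures from the wrist and scene cameras, taken after I lifted clear, showed the handle at the 3 dots. The outline I drew for speed 3 was a few millimetres off the handle but parallel to it.
- **Start button:** I pressed it with the selector already at 3. The force rose stiffly from about 14 N to 34 N over the last half millimetre, so it had bottomed. It takes about 5 N to go fully down.
- **Last look:** The final pictures show the button up, the handle still at 3 and the robot clear. The tumbler and both moulds look untouched, judged by eye rather than measured.

The deck corners fitted the cameras only to about 1–5 pixels, within what the pushes and the press could tolerate.

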